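# Seat the core cone in its rocking cup and check that it rocks free

### The arm

A 6-joint arm with a two-finger parallel gripper is mounted at the origin on the work surface. World frame = base frame: x ahead of the robot, y to its left, z up, the work surface at z = 0. Lengths are in mm, angles in rad, forces in N, time in s.
With the tool pointing down it reaches from about 300 to 775 mm from the base axis. Payload 14.6 kg.
Tool frame: the origin (TCP) lies midway between the tips of the shut fingers; the grasp point (between the pads) lies 19 mm behind it; z points along the fingers, y is the line along which they close (so a half turn about z gives the same grasp; the last joint's range is limited). The gripper opens to 94 mm and grips with 3 to 60 N. Pads are 16 mm wide; open, the fingers measure 119 mm over their backs; the gripper's body (75 mm by 177 mm) begins 78 mm behind the grasp point.
Start: joints at [-1.318, 0.3, 1.521, -0, 1.321, -0.067], TCP at [172.9, -522.106, 166.546] pointing down, gripper open.
Joint ranges: [-3.03, 3.03], [-0.79, 2.21], [0.23, 2.52], [-1.04, 4.18], [0, 3.07], [-2.55, 2.55]. Speed limits (rad/s): [2.22, 2.22, 2.57, 3.14, 3.14, 3.14].

### API

Orientations are given as a 3x3 rotation matrix whose columns are the frame's x, y, z axes.
In Python, from workcell import manip gives the robot as it stands.
- The arm moves only by the tool drive_tool, never from a script. Its argument "moves" is a list of rows, each an object with "grip": the opening, from -1 (shut) to 1 (fully open), so that 0 is half open; "xyz": the shift along the world's x, y, z in units of 0.06 m (1.0 is 0.06 m), a list of three; "turn": the turn, a rotation vector about the world's x, y, z in units of 5 degrees (1.0 is 5 degrees), a list of three. In form: [{"grip": grip, "xyz": [x, y, z], "turn": [ax, ay, az]}, ...]. A call has 1 to 20 rows; each row shifts and turns the commanded pose from where the row before left it; what a row does not reach is not made up. A row lasts 1/8 s, in which the tool goes at most 62.5 mm and 10.7 degrees, less where a joint would pass 70% of its speed; a pose out of reach is approached as far as the arm can. A call with a number of a shift or a turn outside -1 to 1 is refused whole. A call with a gripper value outside its range is refused whole. The fingers move at their own pace and stop on an object; the grip force is fixed at half the most. Time passes only in rows, so rows that do not move let the fingers close. It gives the time, the measured TCP pose, the force, the opening and the grip force at its end, in the units of the state.
- manip.get_obs(): the state, without advancing time (a new reading comes with each control period).
- manip.capture(name): name is "scene" or "top" or "wrist"; returns the picture (480x640x3 uint8, red, green, blue); there is no depth.
- manip.camera_info(name): a dict with "vfov" (degrees; the focal length in pixels is half the picture's height over the tangent of half this angle, whatever the lens; pixels are square), "cx", "cy" (the principal point, pixels), "pose" (4x4, takes a point from camera to world coordinates). Camera axes: x right, y down, z forward; pixel columns grow to the right and rows downward; lengths in mm; the calibration is good to about 2 mm. A picture is of the moment at which its call begins: read the wrist's pose just before it. camera_info takes no time and is no camera call; for the wrist camera it gives the pose at the moment of the call.
- manip.hand_in(): hands the job in; it is judged then, once.
Trained networks look in the newest picture that a camera, given by its name, has taken for a name from the list of things; names that differ only in an ending like _2 or _b are one class to them, and where a whole thing is asked for, a point or a joint stands for the part that bears it (a point fixed in the world has none). Each returns a list of dicts, best first, with "confidence" (0 to 1); they miss things now and then, are a little off and sometimes report something else, mostly with a low value. They report only what shows in the picture. A call takes as long as a camera call.
- manip.search_frame(camera, label): "uv" ([column, row] in pixels, amid what is visible of it).
The state is a dict: "time": time; "joint_positions": joint angles; "qd": joint speeds; "joint_efforts": joint torques, N m; "tcp_pos": TCP position; "orientation": TCP orientation; "contact_force": force on the tool from outside, world axes, zero at the start; "ft_torque": the same for the moment, N m; "finger_gap": finger opening in mm; "gripper_force": force on a finger pad.
Only numpy, scipy, OpenCV 4.12 (cv2) and the standard library are available. Lean on these libraries where they do the work, as an engineer would, in place of code of your own. Each camera call takes 0.05 s, during which the arm holds its last target. There are 200 camera calls.

### The job

Stand the larger of the two metal cones, foot down, in the cup of the steel stand and press it firmly home with a steady push of 10 to 20 N for about a second, cup about level, lowering it slowly so that it never hits or presses the cup with more than 45 N. Then check that the seat rocks free: with the cone staying home, rock it over to the stop on the thumbscrew side, then over to the opposite stop, and bring it back upright. Let go, leaving the cone fully home and upright; do not disturb the other things on the bench.

Things in the scene. Friction and masses are not known exactly. Their poses are not given: they have to be found in the camera images.
- cone: The larger cone (film-roll core cone), loose, standing upright on its foot, 0.18 to 0.35 kg. From the foot up: aluminium taper 38 mm long, 28 mm diameter at the foot and 48 mm at the top; collar disc 64 mm diameter, 6 mm thick; steel neck 14 mm diameter, 14 mm long; black ball 36 mm diameter. Total height 94 mm. Origin at the centre of the foot, z up along its axis. Grip it by the ball.
- cone_ball (a point): Centre of the larger cone's ball grip, on its axis 76 mm above the foot.
- small_cone: Bystander: a similar but smaller cone (72 mm tall, collar 42 mm diameter, ball 26 mm diameter) that does not fit the cup. Origin at its foot. Leave it standing where it is.
- stand: Fixed steel stand, base plate 110 (its x) by 150 (its y) by 12 mm, origin at the centre of the underside, z up. A post in its middle carries a fork clamped at a height that differs each time and is not reported: the level cup's rim lies 92 to 122 mm above the bench, to be found by feel or sight.
- thumbscrew (a point): Top of the round-headed thumbscrew, 22 mm diameter, 40 mm above the bench and 60 mm from the stand's middle, which marks its +y side. The fork's cheeks (8 mm thick, 34 mm wide, tops 8 mm below the rim) stand 43 mm to either side along the stand's x.
- cup (a joint): Rocking angle of the cup between the cheeks, rad, about an axis along the stand's x, 22 mm below the rim. 0 is level, NEGATIVE leans the mouth to the thumbscrew (+y). Hard stops at -0.2 and +0.2 (ball of a seated cone 12 mm sideways). Light friction (0.06 N m): it stays where left, at the start tilted up to 0.12; a cone pressed in upright levels it by itself.
- tape_roll: Bystander: loose cardboard-coloured roll (90 mm diameter, 48 mm high) lying flat. Origin at the centre of its underside.
- carton: Bystander: small closed carton 100 x 140 x 70 mm, origin at the centre of its underside.
- tin: Bystander: tin 66 mm diameter, 90 mm high, origin at the centre of its underside.
- pin (a joint): Small sprung seat pin (black, 12 mm diameter) in the cup's floor: 0 when up, grows in m as the cone's foot pushes it down; 0.004 when the cone is fully home (collar on rim), up to 0.007. Its spring is weak (under 1 N): the cone's weight holds it down.
- cup_foot (a point): Point on the fixed base plate, 12 mm above the bench, straight below the middle of the cup. The steel cup is 60 mm outside diameter at the rim; its bore, about 50 mm wide at the mouth and 40 mm deep, tapers to match the cone with a little play. Fully home, the cone's collar lies flat on the rim, its foot 38 mm below the rim and its ball centre 38 mm above it.

How it is judged:
By the outcome, as a careful person would: the job done as asked, in the order asked, and still so for the second after the job is handed in, with the robot touching nothing.
It also fails if it takes over 72 s, if anything falls off the work surface, if the arm or the gripper's body presses on something with over 40 N, if the wrist force passes 120 N, or if a joint passes its speed limit or range.

## Working session

There is one attempt and no reset: what is moved stays moved. The work goes in short steps, Python scripts to look and compute and a tool call to move; the robot and the scene stay as the last step left them, time stands still between calls to the robot, and variables do not carry over. Pictures are saved under pics/ and viewed, at most 10 in all, crops included, and the job is handed in when it is done.

Besides the shell and the picture viewer there is one more tool, called as name(argument=value, ...), one argument or row to a line, values as JSON. drive_tool: Moves the arm, as the interface text tells. Shifts and turns lie within -1 to 1; 1 stands for 0.06 m of shift or 5 degrees of turn. Its arguments: {"type":"object","properties":{"moves":{"type":"array"}},"required":["moves"]}

```bash
mkdir -p pics; ls; cat > h.py <<'E'
import numpy as np, cv2
from workcell import manip as m
def ray(cam,uv):
    i=m.camera_info(cam); f=240/np.tan(np.radians(i['vfov'])/2); P=np.array(i['pose'])
    d=P[:3,:3]@np.array([(uv[0]-i['cx'])/f,(uv[1]-i['cy'])/f,1]); return P[:3,3],d/np.linalg.norm(d)
def atz(cam,uv,z):
    o,d=ray(cam,uv); return o+d*(z-o[2])/d[2]
def tri(c1,u1,c2,u2):
    o1,d1=ray(c1,u1);o2,d2=ray(c2,u2)
    s=np.linalg.lstsq(np.c_[d1,-d2],o2-o1,rcond=None)[0]
    a,b=o1+s[0]*d1,o2+s[1]*d2; return (a+b)/2,np.linalg.norm(a-b)
def proj(cam,p):
    i=m.camera_info(cam); f=240/np.tan(np.radians(i['vfov'])/2); P=np.array(i['pose'])
    q=P[:3,:3].T@(np.array(p)-P[:3,3]); return i['cx']+f*q[0]/q[2],i['cy']+f*q[1]/q[2]
E
python3 - <<'E'
from h import *
np.set_printoptions(precision=1,suppress=True)
for c in ('scene','top'):
    im=m.capture(c); cv2.imwrite(f'pics/{c}0.png',im[:,:,::-1]); i=m.camera_info(c);print(c,i['vfov'],i['cx'],i['cy'],np.array(i['pose'])[:3])
    for l in ('cone','cone_ball','small_cone','stand','thumbscrew','cup','tape_roll','tin','carton'):
        print(l,[(np.round(r['uv']),round(r['confidence'],2)) for r in m.search_frame(c,l)[:3]])
print(m.get_obs())
E
```

```text
pics
scene 42.75230534887812 316.7326052740429 242.08225116306087 [[  -0.5    0.6   -0.6 1253.7]
 [   0.8    0.4   -0.4  446.6]
 [  -0.    -0.7   -0.7  905.1]]
cone [(array([253., 205.]), 0.73)]
cone_ball [(array([256., 206.]), 0.86)]
small_cone [(array([275., 268.]), 0.92)]
stand [(array([406., 305.]), 0.55)]
thumbscrew [(array([406., 305.]), 0.81)]
cup [(array([409., 275.]), 0.62)]
tape_roll [(array([322., 230.]), 0.93)]
tin [(array([254., 165.]), 0.75)]
carton [(array([292., 349.]), 0.82)]
top 46.33756924875439 315.5156919338306 239.31403617421748 [[   0.    -1.     0.1  446.8]
 [  -1.    -0.     0.   -37.7]
 [  -0.    -0.1   -1.  1310.9]]
cone [(array([403., 280.]), 0.87)]
cone_ball [(array([402., 279.]), 0.57)]
small_cone [(array([344., 226.]), 0.8)]
stand [(array([234., 248.]), 0.61)]
thumbscrew [(array([227., 244.]), 0.68)]
cup [(array([223., 243.]), 0.72)]
tape_roll [(array([340., 275.]), 0.94)]
tin [(array([447., 329.]), 0.72)]
carton [(array([283., 163.]), 0.72)]
{'time': 1.0, 'joint_positions': array([-1.3,  0.3,  1.5,  0. ,  1.3, -0.1]), 'qd': array([-0., -0.,  0., -0.,  0., -0.]), 'joint_efforts': array([  0. , -53.2, -35.3,   0.1,   0. ,  -0. ]), 'tcp_pos': array([ 172.9, -522.1,  166.5]), 'orientation': array([[ 0.9,  0.3,  0. ],
       [ 0.3, -0.9,  0. ],
       [ 0. , -0. , -1. ]]), 'contact_force': array([-0.1,  1. , -0.4]), 'ft_torque': array([ 0., -0.,  0.]), 'gripper_force': 0.0, 'finger_gap': 94.02806953027189}
```

```bash
python3 - <<'E'
import cv2
a=cv2.imread('pics/scene0.png');b=cv2.imread('pics/top0.png')
cv2.imwrite('pics/s1.png',cv2.resize(a[120:420,200:500],None,fx=2,fy=2,interpolation=cv2.INTER_CUBIC))
cv2.imwrite('pics/t1.png',cv2.resize(b[130:380,180:480],None,fx=2.4,fy=2.4,interpolation=cv2.INTER_CUBIC))
E
```

```text
(no output)
```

View pics/s1.png

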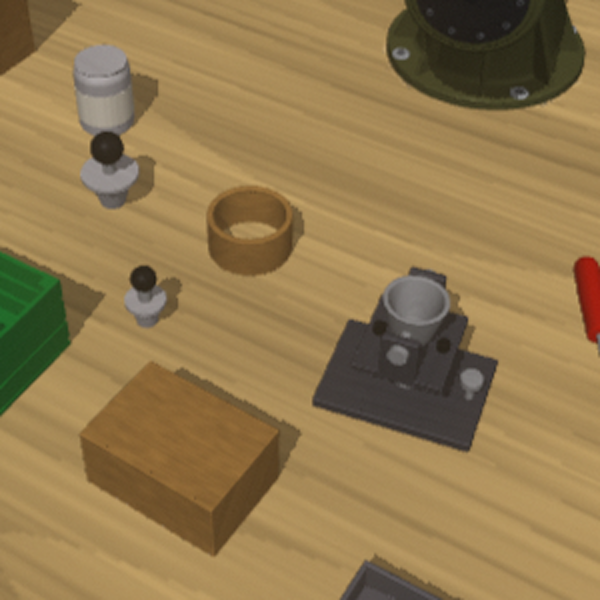

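View pics/t1.png

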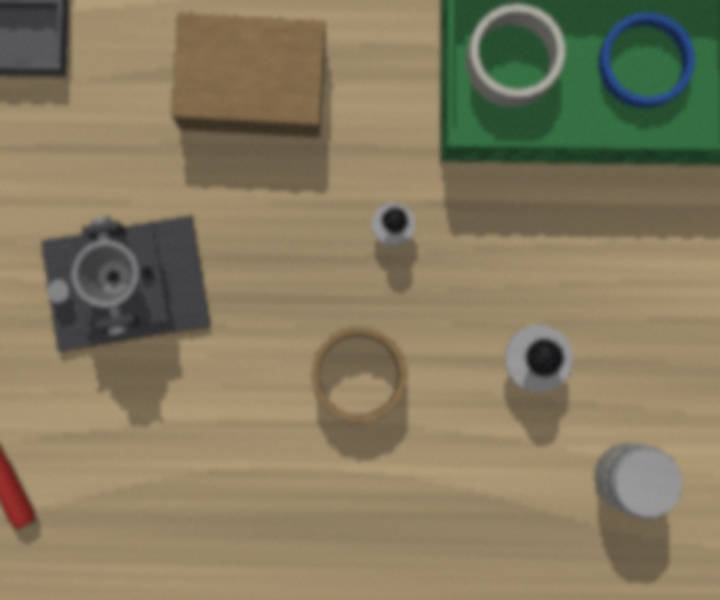

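```bash
python3 - <<'E'
from h import *
np.set_printoptions(precision=1,suppress=True)
S=lambda u,v:(u/2+200,v/2+120)
T=lambda u,v:(u/2.4+180,v/2.4+130)
for n,s,t in (('ball',(107,147),(545,357)),('screw',(472,378),(58,291)),('rim',(416,302),(105,272)),('smallball',(143,278),(395,220))):
    print(n,tri('scene',S(*s),'top',T(*t)))
print('ball@76',atz('scene',S(107,147),76),atz('top',T(545,357),76))
print('screw@40',atz('scene',S(472,378),40),atz('top',T(58,291),40))
c=np.array([atz('top',T(*p),12) for p in ((42,240),(192,216),(210,328),(60,350))]);print(c,c.mean(0),[np.linalg.norm(c[i]-c[i-1]) for i in range(4)])
c=np.array([atz('scene',S(*p),12) for p in ((349,321),(497,360),(469,440),(315,400))]);print(c,c.mean(0),[np.linalg.norm(c[i]-c[i-1]) for i in range(4)])
for z in (92,107,122): print(z,atz('top',T(105,272),z),atz('scene',S(416,302),z))
print('tin',atz('top',T(648,482),90),'roll',atz('top',T(360,375),48))
print(m.get_obs()['orientation'])
E
```

```text
ball (array([ 476.4, -232.3,   75.2]), np.float64(2.1025634885238627))
screw (array([533.6, 223.8,  35.8]), np.float64(1.7595466050717936))
rim (array([545.8, 165.9, 115.7]), np.float64(1.3326144832367772))
smallball (array([603.2, -94.9,  57.7]), np.float64(1.4044952761009013))
ball@76 [ 476.7 -230.7   76. ] [ 477.  -233.1   76. ]
screw@40 [536.6 225.6  40. ] [533.7 222.1  40. ]
[[585.  245.   12. ]
 [610.5  99.8  12. ]
 [501.9  79.9  12. ]
 [478.6 224.1  12. ]] [544.  162.2  12. ] [np.float64(108.44537974499337), np.float64(147.45266253948216), np.float64(110.46056893324291), np.float64(146.05715114651468)]
[[509.9  85.   12. ]
 [480.5 229.3  12. ]
 [581.  246.6  12. ]
 [613.8 106.1  12. ]] [546.3 166.8  12. ] [np.float64(106.01509582686347), np.float64(147.23315065599556), np.float64(101.98151892000496), np.float64(144.23134626311375)]
92 [548.  169.3  92. ] [524.1 158.   92. ]
107 [546.8 166.7 107. ] [537.5 163.3 107. ]
122 [545.5 164.2 122. ] [551.  168.6 122. ]
tin [ 366.1 -323.1   90. ] roll [458.4 -64.7  48. ]
[[ 0.9  0.3  0. ]
 [ 0.3 -0.9  0. ]
 [ 0.  -0.  -1. ]]
```

drive_tool(
  moves=[
    {"grip":1,"xyz":[0.3,0.285,0],"turn":[0,0,0.96]},
    {"grip":1,"xyz":[0.3,0.285,0],"turn":[0,0,0.96]},
    {"grip":1,"xyz":[0.3,0.285,0],"turn":[0,0,0.96]},
    {"grip":1,"xyz":[0.3,0.285,0],"turn":[0,0,0.96]},
    {"grip":1,"xyz":[0.3,0.285,0],"turn":[0,0,0.96]},
    {"grip":1,"xyz":[0.3,0.285,0],"turn":[0,0,0.96]},
    {"grip":1,"xyz":[0.3,0.285,0],"turn":[0,0,0.96]},
    {"grip":1,"xyz":[0.3,0.285,0],"turn":[0,0,0.96]},
    {"grip":1,"xyz":[0.3,0.285,0],"turn":[0,0,0.96]},
    {"grip":1,"xyz":[0.3,0.285,0],"turn":[0,0,0.96]},
    {"grip":1,"xyz":[0.3,0.285,0],"turn":[0,0,0.96]},
    {"grip":1,"xyz":[0.3,0.285,0],"turn":[0,0,0.96]},
    {"grip":1,"xyz":[0.3,0.285,0],"turn":[0,0,0.96]},
    {"grip":1,"xyz":[0.3,0.285,0],"turn":[0,0,0.96]},
    {"grip":1,"xyz":[0.3,0.285,0],"turn":[0,0,0.96]},
    {"grip":1,"xyz":[0.3,0.285,0],"turn":[0,0,0.96]},
    {"grip":1,"xyz":[0.3,0.285,0],"turn":[0,0,0.96]},
    {"grip":1,"xyz":[0,0,0],"turn":[0,0,0]},
    {"grip":1,"xyz":[0,0,0],"turn":[0,0,0]},
  ],
)

```text
time: 3.38
tcp_pos: [478.5, -231.8, 166.5]
orientation: [[-0.171, 0.985, -0.0], [0.985, 0.171, -0.0], [-0.0, -0.0, -1.0]]
contact_force: [0.6, -0.8, 0.8]
finger_gap: 94.2
gripper_force: 0.0
```

```bash
python3 - <<'E'
from h import *
np.set_printoptions(precision=3,suppress=True)
o=m.get_obs();print(o['time'],o['tcp_pos'],o['orientation'],o['joint_positions'],o['contact_force'])
im=m.capture('wrist');cv2.imwrite('pics/w1.png',im[:,:,::-1])
for l in('cone','cone_ball'):
  for r in m.search_frame('wrist',l)[:2]: print(l,r,atz('wrist',r['uv'],76))
print('expected',proj('wrist',(476.8,-232,76)))
E
```

```text
3.375 [ 478.512 -231.766  166.488] [[-0.171  0.985 -0.   ]
 [ 0.985  0.171 -0.   ]
 [-0.    -0.    -1.   ]] [-0.52   0.259  1.573 -0.     1.309 -0.691] [ 0.604 -0.777  0.8  ]
cone {'uv': [319.8, 216.4], 'confidence': 0.74} [ 476.271 -224.011   76.   ]
cone_ball {'uv': [320.6, 213.6], 'confidence': 0.61} [ 476.547 -221.77    76.   ]
expected (np.float64(318.63988638462445), np.float64(226.63205285322977))
```

View pics/w1.png

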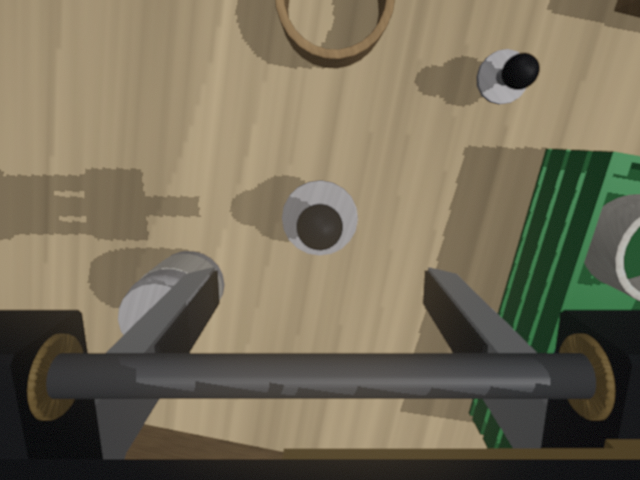

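drive_tool(
  moves=[
    {"grip":1,"xyz":[-0.028,-0.003,-0.228],"turn":[0,0,0]},
    {"grip":1,"xyz":[0,0,-0.228],"turn":[0,0,0]},
    {"grip":1,"xyz":[0,0,-0.228],"turn":[0,0,0]},
    {"grip":1,"xyz":[0,0,-0.228],"turn":[0,0,0]},
    {"grip":1,"xyz":[0,0,-0.228],"turn":[0,0,0]},
    {"grip":1,"xyz":[0,0,-0.228],"turn":[0,0,0]},
    {"grip":1,"xyz":[0,0,-0.228],"turn":[0,0,0]},
    {"grip":1,"xyz":[0,0,-0.228],"turn":[0,0,0]},
    {"grip":1,"xyz":[0,0,0],"turn":[0,0,0]},
    {"grip":-1,"xyz":[0,0,0],"turn":[0,0,0]},
    {"grip":-1,"xyz":[0,0,0],"turn":[0,0,0]},
    {"grip":-1,"xyz":[0,0,0],"turn":[0,0,0]},
    {"grip":-1,"xyz":[0,0,0],"turn":[0,0,0]},
    {"grip":-1,"xyz":[0,0,0],"turn":[0,0,0]},
    {"grip":-1,"xyz":[0,0,0],"turn":[0,0,0]},
    {"grip":-1,"xyz":[0,0,0],"turn":[0,0,0]},
    {"grip":-1,"xyz":[0,0,0],"turn":[0,0,0]},
  ],
)

```text
time: 5.65
tcp_pos: [477.2, -231.6, 57.1]
orientation: [[-0.172, 0.985, -0.0], [0.985, 0.172, 0.0], [0.0, -0.0, -1.0]]
contact_force: [-0.4, 0.7, -0.4]
finger_gap: 17.3
gripper_force: 0.0
```

```bash
python3 - <<'E'
from h import *
im=m.capture('wrist');im2=m.capture('scene');print(m.get_obs()['finger_gap'],m.get_obs()['gripper_force'])
cv2.imwrite('pics/w2.png',np.hstack([cv2.resize(im,(400,300)),cv2.resize(im2[130:280,180:380],(400,300))])[:,:,::-1])
E
```

```text
9.45065596770013 0.0
```

View pics/w2.png

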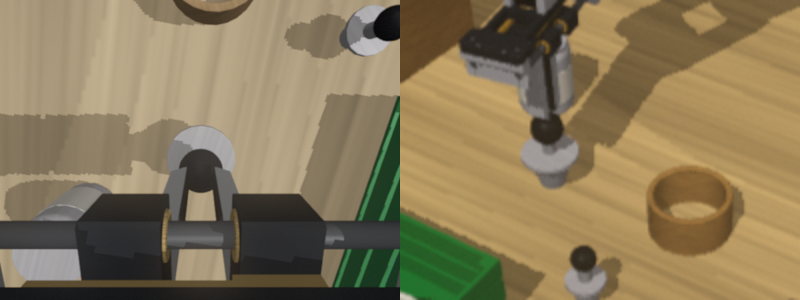

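```bash
python3 - <<'E'
from h import *
np.set_printoptions(precision=1,suppress=True)
t=m.capture('top')
for c in('scene','top','wrist'):
  for l in('cone_ball','cone'):
    for r in m.search_frame(c,l)[:1]: print(c,l,np.round(r['uv']),round(r['confidence'],2),atz(c,r['uv'],76))
# scene ball from crop (547,128) right panel
u=(180+(547-400)/2,130+128/2);print(u,atz('scene',u,76)); print('prev',atz('scene',(253.5,193.5),76))
print('wrist',atz('wrist',(200*1.6,170*1.6),76), proj('wrist',(477,-232,76)),proj('wrist',m.get_obs()['tcp_pos']))
i=m.camera_info('wrist');print(np.array(i['pose']),i['vfov'],i['cx'],i['cy'])
cv2.imwrite('pics/top2.png',cv2.resize(t[200:340,320:500],None,fx=4,fy=4,interpolation=cv2.INTER_CUBIC)[:,:,::-1])
E
```

```text
scene cone_ball [254. 208.] 0.92 [ 515.1 -201.6   76. ]
scene cone [254. 204.] 0.85 [ 504.  -208.1   76. ]
top cone [346. 293.] 0.42 [ 444.4 -100.4   76. ]
wrist cone_ball [322. 245.] 0.79 [ 475.3 -217.4   76. ]
wrist cone [323. 249.] 0.86 [ 476.2 -218.9   76. ]
(253.5, 194.0) [ 478.1 -229.7   76. ]
prev [ 476.7 -230.7   76. ]
wrist [ 476.8 -231.3   76. ] (np.float64(320.1949603017953), np.float64(273.35617336796247)) (np.float64(320.77908891697), np.float64(261.73967307672063))
[[   1.     0.2    0.   465.7]
 [   0.2   -1.    -0.2 -165.6]
 [  -0.     0.2   -1.   275.7]
 [   0.     0.     0.     1. ]] 60.282594693039115 320.74443469593456 235.71465185376294
```

View pics/top2.png

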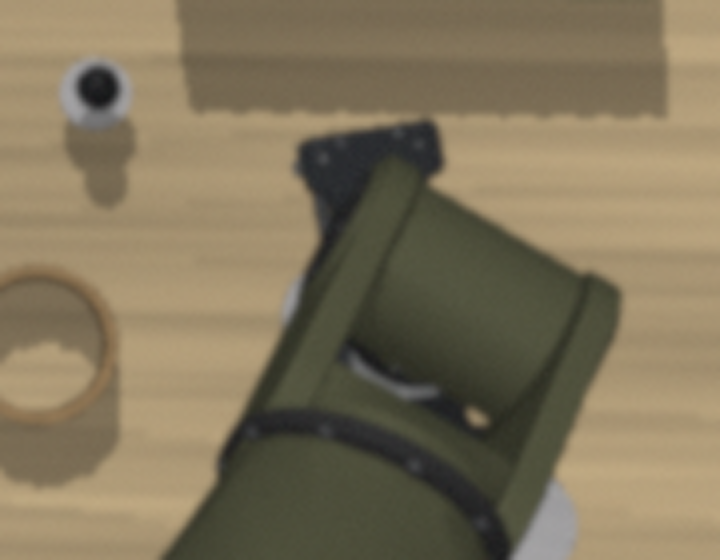

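```bash
python3 - <<'E'
from h import *
o=m.get_obs();print(o['finger_gap'],o['gripper_force'],o['contact_force'],o['tcp_pos'],o['time'])
out=[]
for c in('wrist','scene'):
  im=m.capture(c)[:,:,::-1].copy()
  p=np.array(o['tcp_pos'])
  uv=[proj(c,p),proj(c,p+[0,0,19])]; print(c,uv)
  u=np.array(uv).mean(0); x,y=int(u[0]),int(u[1]); w=40 if c=='scene' else 90
  x=min(max(x,w),640-w)
  cr=cv2.resize(im[y-w:y+w,x-w:x+w],(400,400),interpolation=cv2.INTER_CUBIC)
  for q,col in zip(uv,((0,0,255),(0,255,0))): cv2.circle(cr,(int((q[0]-x+w)*200/w),int((q[1]-y+w)*200/w)),4,col,-1)
  out.append(cr)
cv2.imwrite('pics/ws.png',np.hstack(out)); print(m.get_obs()['finger_gap'])
E
```

```text
0.3110834647504375 0.0 [-0.15915525  0.79085977  0.4221309 ] [ 477.22642502 -231.58407296   57.11556416] 6.1
wrist [(np.float64(320.7789072398383), np.float64(261.7394336165745)), (np.float64(320.7754309873615), np.float64(272.7339319265333))]
scene [(np.float64(253.82151202598473), np.float64(200.28037717410797)), (np.float64(253.01683598542238), np.float64(193.44708183496925))]
-0.013453575451031737
```

View pics/ws.png

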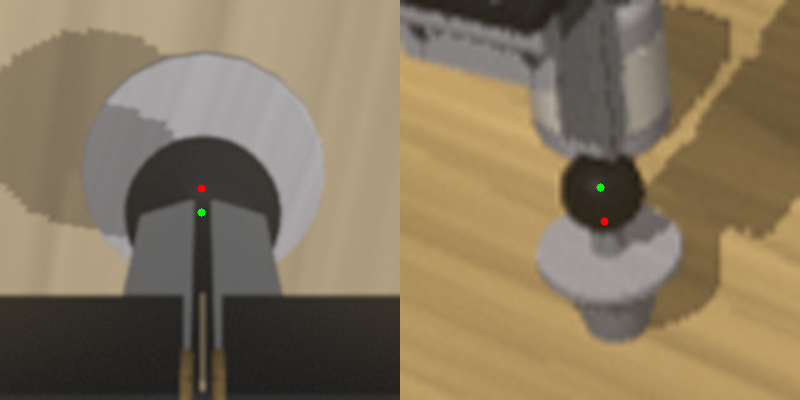

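```bash
python3 - <<'E'
from h import *
np.set_printoptions(precision=1,suppress=True)
print(tri('wrist',(320.5,267),'scene',(251.4,188)))
for z in(80,95,110): print(z,proj('wrist',(477.2,-231.6,z)),proj('scene',(477.2,-231.6,z)))
E
```

```text
(array([ 477.8, -228.1,   91.3]), np.float64(9.149778100634627))
80 (np.float64(320.71698960161814), np.float64(275.2459556554575)) (np.float64(252.8518121985923), np.float64(192.02403094437045))
95 (np.float64(320.7092595137503), np.float64(285.789098069847)) (np.float64(252.20242480574422), np.float64(186.50927114857748))
110 (np.float64(320.70025306648233), np.float64(298.0730795480401)) (np.float64(251.54258439976144), np.float64(180.90574175667797))
```

```bash
python3 - <<'E'
from h import *
np.set_printoptions(precision=1,suppress=True)
o=m.get_obs();R=np.array(o['orientation']);t=np.array(o['tcp_pos'])
for D in (0,15,25,30,35,40,45):
  print(D,*[np.array(proj('wrist',t+R@np.array([x,y,-D]))) for x,y in((8,47),(8,-47),(-8,47),(8,0),(-8,0))])
E
python3 -c "
import cv2
a=cv2.imread('pics/w1.png')
cv2.imwrite('pics/w1c.png',cv2.resize(a[240:440,140:500],None,fx=2.2,fy=2.2,interpolation=cv2.INTER_CUBIC))"
```

```text
0 [406.6 247.8] [235.  247.7] [405.2 275.6] [320.8 247.8] [320.8 275.5]
15 [412.6 255.4] [229.  255.3] [411.  284.9] [320.8 255.4] [320.8 284.9]
25 [417.  261.1] [224.6 261. ] [415.2 291.9] [320.8 261.1] [320.8 291.9]
30 [419.3 264.2] [222.2 264.1] [417.5 295.7] [320.8 264.1] [320.8 295.6]
35 [421.8 267.4] [219.7 267.3] [419.9 299.6] [320.8 267.4] [320.8 299.6]
40 [424.5 270.8] [217.1 270.7] [422.4 303.8] [320.8 270.7] [320.8 303.7]
45 [427.2 274.3] [214.4 274.3] [425.1 308.1] [320.8 274.3] [320.8 308.1]
```

View pics/w1c.png

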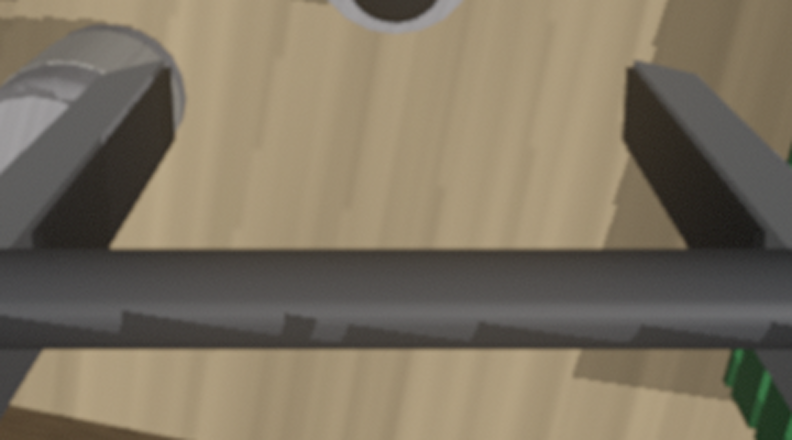

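drive_tool(
  moves=[
    {"grip":1,"xyz":[0,0,0.05],"turn":[0,0,0]},
    {"grip":0.3,"xyz":[0,0,0],"turn":[0,0,0]},
    {"grip":0.3,"xyz":[0,0,0],"turn":[0,0,0]},
    {"grip":0.3,"xyz":[0,0,0],"turn":[0,0,0]},
    {"grip":0.3,"xyz":[0,0,0],"turn":[0,0,0]},
    {"grip":0.3,"xyz":[0,0,0],"turn":[0,0,0]},
    {"grip":0.3,"xyz":[0,0,0],"turn":[0,0,0]},
    {"grip":0.3,"xyz":[0,0,0],"turn":[0,0,0]},
    {"grip":0.3,"xyz":[0,0,0],"turn":[0,0,0]},
    {"grip":0.3,"xyz":[0,0,0],"turn":[0,0,0]},
  ],
)

```text
time: 7.45
tcp_pos: [477.2, -231.6, 60.1]
orientation: [[-0.172, 0.985, 0.0], [0.985, 0.172, -0.0], [-0.0, 0.0, -1.0]]
contact_force: [-0.0, 0.0, 0.8]
finger_gap: 61.0
gripper_force: 0.0
```

drive_tool(
  moves=[
    {"grip":0.3,"xyz":[0,0,-0.13],"turn":[0,0,0]},
    {"grip":0.3,"xyz":[0,0,-0.13],"turn":[0,0,0]},
    {"grip":0.3,"xyz":[0,0,-0.13],"turn":[0,0,0]},
    {"grip":0.3,"xyz":[0,0,-0.13],"turn":[0,0,0]},
    {"grip":0.3,"xyz":[0,0,-0.13],"turn":[0,0,0]},
    {"grip":0.3,"xyz":[0,0,0],"turn":[0,0,0]},
    {"grip":-1,"xyz":[0,0,0],"turn":[0,0,0]},
    {"grip":-1,"xyz":[0,0,0],"turn":[0,0,0]},
    {"grip":-1,"xyz":[0,0,0],"turn":[0,0,0]},
    {"grip":-1,"xyz":[0,0,0],"turn":[0,0,0]},
    {"grip":-1,"xyz":[0,0,0],"turn":[0,0,0]},
  ],
)

```text
time: 8.82
tcp_pos: [477.3, -231.7, 21.3]
orientation: [[-0.172, 0.985, 0.0], [0.985, 0.172, -0.0], [-0.0, 0.0, -1.0]]
contact_force: [0.2, 0.2, 2.9]
finger_gap: 34.7
gripper_force: 30.0
```

drive_tool(
  moves=[
    {"grip":-1,"xyz":[0,0,0.1],"turn":[0,0,0]},
    {"grip":-1,"xyz":[0,0,0.2],"turn":[0,0,0]},
    {"grip":-1,"xyz":[0,0,0.2],"turn":[0,0,0]},
    {"grip":-1,"xyz":[0,0,0.3],"turn":[0,0,0]},
    {"grip":-1,"xyz":[0,0,0.3],"turn":[0,0,0]},
    {"grip":-1,"xyz":[0,0,0.4],"turn":[0,0,0]},
    {"grip":-1,"xyz":[0,0,0.4],"turn":[0,0,0]},
    {"grip":-1,"xyz":[0,0,0.4],"turn":[0,0,0]},
    {"grip":-1,"xyz":[0,0,0],"turn":[0,0,0]},
    {"grip":-1,"xyz":[0,0,0],"turn":[0,0,0]},
  ],
)

```text
time: 10.07
tcp_pos: [476.9, -231.4, 158.3]
orientation: [[-0.172, 0.985, -0.001], [0.985, 0.172, 0.0], [0.001, -0.001, -1.0]]
contact_force: [-0.8, 0.8, -2.6]
finger_gap: 34.5
gripper_force: 30.0
```

```bash
python3 - <<'E'
from h import *
np.set_printoptions(precision=2,suppress=True)
o=m.get_obs();print(o['finger_gap'],o['contact_force'],o['tcp_pos'],o['time'],o['ft_torque'])
a=m.capture('wrist');b=m.capture('scene')
p=o['tcp_pos']+[0,0,55]
u,v=map(int,proj('scene',p)); print(u,v)
cv2.imwrite('pics/g.png',np.hstack([cv2.resize(a[140:380,160:480],(400,300)),cv2.resize(b[v-45:v+45,u-60:u+60],(400,300),interpolation=cv2.INTER_CUBIC)])[:,:,::-1])
E
```

```text
34.50385947602585 [-0.81  0.81 -2.65] [ 476.86 -231.38  158.33] 10.075 [-0.02 -0.03  0.02]
246 139
```

View pics/g.png

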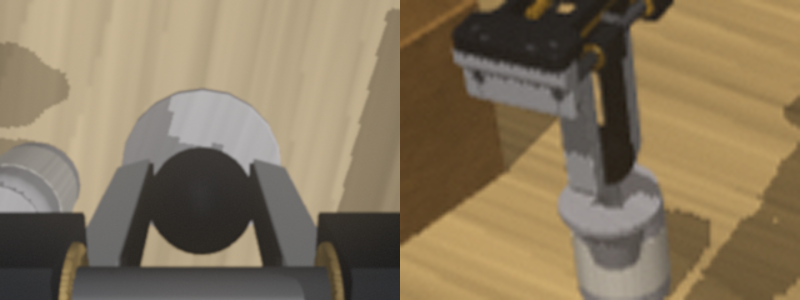

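drive_tool(
  moves=[
    {"grip":-1,"xyz":[0,0,0.25],"turn":[0,0,0]},
    {"grip":-1,"xyz":[0.05,0.2,0.25],"turn":[0,0,0]},
    {"grip":-1,"xyz":[0.11,0.4,0],"turn":[0,0,0]},
    {"grip":-1,"xyz":[0.11,0.45,0],"turn":[0,0,0]},
    {"grip":-1,"xyz":[0.11,0.45,0],"turn":[0,0,0]},
    {"grip":-1,"xyz":[0.11,0.45,0],"turn":[0,0,0]},
    {"grip":-1,"xyz":[0.11,0.45,0],"turn":[0,0,0]},
    {"grip":-1,"xyz":[0.11,0.45,0],"turn":[0,0,0]},
    {"grip":-1,"xyz":[0.11,0.45,0],"turn":[0,0,0]},
    {"grip":-1,"xyz":[0.11,0.45,0],"turn":[0,0,0]},
    {"grip":-1,"xyz":[0.11,0.45,0],"turn":[0,0,0]},
    {"grip":-1,"xyz":[0.11,0.45,0],"turn":[0,0,0]},
    {"grip":-1,"xyz":[0.11,0.4,0],"turn":[0,0,0]},
    {"grip":-1,"xyz":[0.07,0.3,0],"turn":[0,0,0]},
    {"grip":-1,"xyz":[0,0,0],"turn":[0,0,0]},
    {"grip":-1,"xyz":[0,0,0],"turn":[0,0,0]},
  ],
)

```text
time: 12.18
tcp_pos: [556.9, 88.9, 189.3]
orientation: [[-0.172, 0.985, 0.0], [0.985, 0.172, -0.0], [-0.0, -0.0, -1.0]]
contact_force: [-0.8, -0.9, -1.6]
finger_gap: 34.7
gripper_force: 30.0
```

```bash
python3 - <<'E'
from h import *
np.set_printoptions(precision=2,suppress=True)
o=m.get_obs();print(o['finger_gap'],o['contact_force'],o['tcp_pos'],o['time'],o['joint_positions'])
a=m.capture('wrist');cv2.imwrite('pics/w3.png',a[:,:,::-1])
for l in('cup','thumbscrew'):
  for r in m.search_frame('wrist',l)[:1]: print(l,r,atz('wrist',r['uv'],115),atz('wrist',r['uv'],40))
for n,p in(('rim',(545,165,115)),('screw',(534.6,224,40)),('plate',(545,165,12))): print(n,proj('wrist',p))
E
```

```text
34.734946282279815 [-0.8  -0.88 -1.63] [556.9   88.95 189.26] 12.175 [ 0.09  0.31  1.45 -0.    1.38 -0.08]
cup {'uv': [323.9, 117.6], 'confidence': 0.98} [545.33 167.71 115.  ] [545.3  171.04  40.  ]
thumbscrew {'uv': [322.7, 119.0], 'confidence': 0.83} [544.71 166.69 115.  ] [544.52 169.75  40.  ]
rim (np.float64(322.685792952489), np.float64(121.60281408291178))
screw (np.float64(322.22318728190044), np.float64(49.69727698848189))
plate (np.float64(322.18799359031914), np.float64(125.62417805968333))
```

View pics/w3.png

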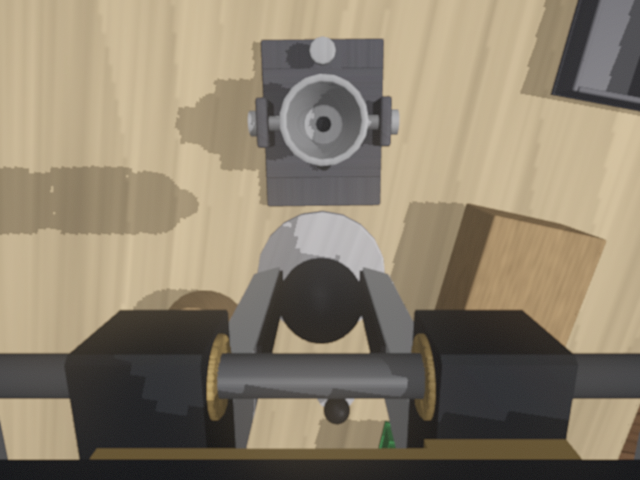

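```bash
python3 - <<'E'
from h import *
np.set_printoptions(precision=2,suppress=True)
o=m.get_obs();t=np.array(o['tcp_pos'])
for n,p in(('ball',t+[0,0,54.7]),('collar top',t+[0,0,22.7]),('c+',t+[0,0,22.7]+32*np.array([-.172,.985,0])),('cl',t+[0,0,22.7]+32*np.array([-.985,-.172,0])),('cr',t+[0,0,22.7]-32*np.array([-.985,-.172,0]))): print(n,np.array(proj('wrist',p)))
print(atz('wrist',(320,300),t[2]+54.7)-t)
for z in(93,118): print(atz('wrist',(323.4,120.5),z))
E
```

```text
ball [320.77 299.66]
collar top [320.77 275.09]
c+ [320.75 211.82]
cl [256.6  275.11]
cr [384.94 275.08]
[-0.29 -0.21 54.7 ]
[545.35 166.63  93.  ]
[545.36 165.69 118.  ]
```

drive_tool(
  moves=[
    {"grip":-1,"xyz":[-0.05,0.32,0],"turn":[0,0,0]},
    {"grip":-1,"xyz":[-0.05,0.32,0],"turn":[0,0,0]},
    {"grip":-1,"xyz":[-0.05,0.32,0],"turn":[0,0,0]},
    {"grip":-1,"xyz":[-0.043,0.32,0],"turn":[0,0,0]},
    {"grip":-1,"xyz":[0,0,-0.2],"turn":[0,0,0]},
    {"grip":-1,"xyz":[0,0,-0.25],"turn":[0,0,0]},
    {"grip":-1,"xyz":[0,0,-0.2],"turn":[0,0,0]},
    {"grip":-1,"xyz":[0,0,-0.1],"turn":[0,0,0]},
    {"grip":-1,"xyz":[0,0,0],"turn":[0,0,0]},
    {"grip":-1,"xyz":[0,0,0],"turn":[0,0,0]},
  ],
)

```text
time: 13.58
tcp_pos: [545.7, 166.2, 144.6]
orientation: [[-0.172, 0.985, 0.001], [0.985, 0.172, 0.0], [0.0, 0.001, -1.0]]
contact_force: [0.7, -0.2, -2.1]
finger_gap: 34.5
gripper_force: 30.0
```

drive_tool(
  moves=[
    {"grip":-1,"xyz":[0,0,-0.035],"turn":[0,0,0]},
    {"grip":-1,"xyz":[0,0,-0.035],"turn":[0,0,0]},
    {"grip":-1,"xyz":[0,0,-0.035],"turn":[0,0,0]},
    {"grip":-1,"xyz":[0,0,-0.035],"turn":[0,0,0]},
    {"grip":-1,"xyz":[0,0,-0.035],"turn":[0,0,0]},
    {"grip":-1,"xyz":[0,0,-0.035],"turn":[0,0,0]},
    {"grip":-1,"xyz":[0,0,-0.035],"turn":[0,0,0]},
    {"grip":-1,"xyz":[0,0,-0.035],"turn":[0,0,0]},
  ],
)

```text
time: 14.58
tcp_pos: [545.5, 166.2, 127.2]
orientation: [[-0.172, 0.985, 0.0], [0.985, 0.172, 0.0], [-0.0, 0.0, -1.0]]
contact_force: [0.6, 0.6, -2.7]
finger_gap: 34.7
gripper_force: 30.0
```

drive_tool(
  moves=[
    {"grip":-1,"xyz":[0,0,-0.02],"turn":[0,0,0]},
    {"grip":-1,"xyz":[0,0,-0.02],"turn":[0,0,0]},
    {"grip":-1,"xyz":[0,0,-0.02],"turn":[0,0,0]},
    {"grip":-1,"xyz":[0,0,-0.02],"turn":[0,0,0]},
    {"grip":-1,"xyz":[0,0,-0.02],"turn":[0,0,0]},
  ],
)

```text
time: 15.2
tcp_pos: [545.4, 166.2, 121.2]
orientation: [[-0.172, 0.985, 0.0], [0.985, 0.172, -0.0], [-0.0, 0.0, -1.0]]
contact_force: [-0.8, -0.1, -2.3]
finger_gap: 34.6
gripper_force: 30.0
```

drive_tool(
  moves=[
    {"grip":-1,"xyz":[0,0,-0.02],"turn":[0,0,0]},
    {"grip":-1,"xyz":[0,0,-0.02],"turn":[0,0,0]},
    {"grip":-1,"xyz":[0,0,-0.02],"turn":[0,0,0]},
    {"grip":-1,"xyz":[0,0,-0.02],"turn":[0,0,0]},
    {"grip":-1,"xyz":[0,0,-0.02],"turn":[0,0,0]},
  ],
)

```text
time: 15.82
tcp_pos: [545.4, 166.2, 115.2]
orientation: [[-0.172, 0.985, 0.0], [0.985, 0.172, 0.0], [0.0, 0.0, -1.0]]
contact_force: [0.1, -0.1, -2.3]
finger_gap: 34.6
gripper_force: 30.0
```

drive_tool(
  moves=[
    {"grip":-1,"xyz":[0,0,-0.02],"turn":[0,0,0]},
    {"grip":-1,"xyz":[0,0,-0.02],"turn":[0,0,0]},
    {"grip":-1,"xyz":[0,0,-0.02],"turn":[0,0,0]},
    {"grip":-1,"xyz":[0,0,-0.02],"turn":[0,0,0]},
  ],
)

```text
time: 16.32
tcp_pos: [545.4, 166.2, 110.4]
orientation: [[-0.172, 0.985, 0.0], [0.985, 0.172, 0.0], [0.0, 0.0, -1.0]]
contact_force: [0.3, -0.5, -2.3]
finger_gap: 34.5
gripper_force: 30.0
```

drive_tool(
  moves=[
    {"grip":-1,"xyz":[0,0,-0.015],"turn":[0,0,0]},
    {"grip":-1,"xyz":[0,0,-0.015],"turn":[0,0,0]},
    {"grip":-1,"xyz":[0,0,-0.015],"turn":[0,0,0]},
  ],
)

```text
time: 16.7
tcp_pos: [545.5, 166.2, 107.8]
orientation: [[-0.172, 0.985, 0.0], [0.985, 0.172, 0.0], [0.0, 0.0, -1.0]]
contact_force: [-0.8, -0.2, -2.3]
finger_gap: 34.5
gripper_force: 30.0
```

drive_tool(
  moves=[
    {"grip":-1,"xyz":[0,0,-0.012],"turn":[0,0,0]},
    {"grip":-1,"xyz":[0,0,-0.012],"turn":[0,0,0]},
    {"grip":-1,"xyz":[0,0,-0.012],"turn":[0,0,0]},
  ],
)

```text
time: 17.08
tcp_pos: [545.5, 166.2, 105.6]
orientation: [[-0.172, 0.985, 0.0], [0.985, 0.172, 0.0], [0.0, 0.0, -1.0]]
contact_force: [0.4, 0.3, -1.8]
finger_gap: 34.5
gripper_force: 30.0
```

drive_tool(
  moves=[
    {"grip":-1,"xyz":[0,0,-0.01],"turn":[0,0,0]},
    {"grip":-1,"xyz":[0,0,-0.01],"turn":[0,0,0]},
  ],
)

```text
time: 17.32
tcp_pos: [545.5, 166.2, 104.5]
orientation: [[-0.172, 0.985, 0.0], [0.985, 0.172, 0.0], [0.0, 0.0, -1.0]]
contact_force: [-0.7, 0.3, 0.2]
finger_gap: 34.5
gripper_force: 30.0
```

drive_tool(
  moves=[
    {"grip":-1,"xyz":[0,0,-0.01],"turn":[0,0,0]},
    {"grip":-1,"xyz":[0,0,-0.01],"turn":[0,0,0]},
  ],
)

```text
time: 17.58
tcp_pos: [545.6, 166.3, 103.8]
orientation: [[-0.172, 0.985, 0.001], [0.985, 0.172, 0.0], [0.0, 0.001, -1.0]]
contact_force: [-4.1, -0.7, 8.6]
finger_gap: 34.9
gripper_force: 30.0
```

drive_tool(
  moves=[
    {"grip":-1,"xyz":[-0.008,0,0],"turn":[0,0,0]},
    {"grip":-1,"xyz":[-0.008,0,0],"turn":[0,0,0]},
  ],
)

```text
time: 17.82
tcp_pos: [545.3, 166.3, 103.9]
orientation: [[-0.172, 0.985, 0.002], [0.985, 0.172, 0.0], [-0.0, 0.002, -1.0]]
contact_force: [4.3, 0.8, 4.4]
finger_gap: 34.9
gripper_force: 30.0
```

drive_tool(
  moves=[
    {"grip":-1,"xyz":[0.008,0,0],"turn":[0,0,0]},
    {"grip":-1,"xyz":[0,0,0],"turn":[0,0,0]},
  ],
)

```text
time: 18.08
tcp_pos: [545.3, 166.3, 103.8]
orientation: [[-0.172, 0.985, 0.001], [0.985, 0.172, 0.0], [0.0, 0.001, -1.0]]
contact_force: [0.5, 1.4, 7.3]
finger_gap: 34.7
gripper_force: 30.0
```

drive_tool(
  moves=[
    {"grip":-1,"xyz":[0,0,-0.006],"turn":[0,0,0]},
    {"grip":-1,"xyz":[0,0,0],"turn":[0,0,0]},
  ],
)

```text
time: 18.32
tcp_pos: [545.4, 166.3, 103.8]
orientation: [[-0.172, 0.985, 0.001], [0.985, 0.172, 0.0], [0.0, 0.001, -1.0]]
contact_force: [-2.2, 0.1, 9.7]
finger_gap: 34.6
gripper_force: 30.0
```

```bash
python3 - <<'E'
from h import *
np.set_printoptions(precision=2,suppress=True)
o=m.get_obs();print(o['tcp_pos'],o['contact_force'],o['ft_torque'])
a=m.capture('scene');b=m.capture('wrist')
p=o['tcp_pos']+[0,0,15];u,v=map(int,proj('scene',p));w,x=map(int,proj('wrist',p))
cv2.imwrite('pics/seat.png',np.hstack([cv2.resize(a[v-45:v+45,u-45:u+45],(400,400),interpolation=cv2.INTER_CUBIC),cv2.resize(b[x-110:x+90,w-100:w+100],(400,400))])[:,:,::-1])
E
```

```text
[545.35 166.3  103.8 ] [-2.19  0.06  9.67] [-0.05  0.05  0.01]
```

View pics/seat.png

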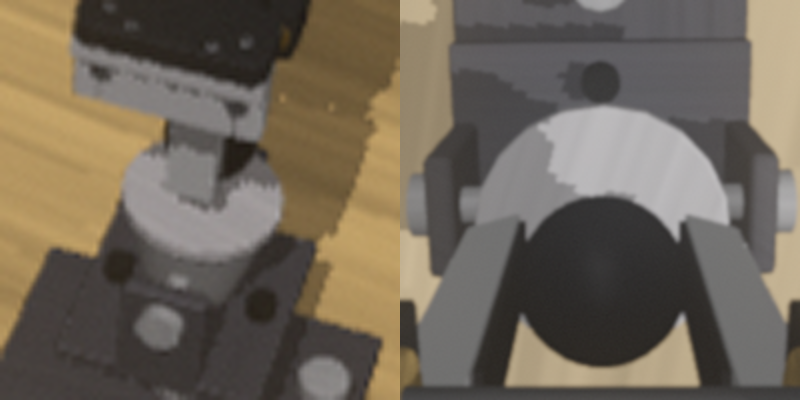

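drive_tool(
  moves=[
    {"grip":-1,"xyz":[-0.004,0,-0.007],"turn":[0,0,0]},
    {"grip":-1,"xyz":[0,0,0],"turn":[0,0,0]},
    {"grip":-1,"xyz":[0,0,0],"turn":[0,0,0]},
  ],
)

```text
time: 18.8
tcp_pos: [545.4, 166.3, 103.8]
orientation: [[-0.172, 0.985, 0.002], [0.985, 0.172, 0.0], [0.0, 0.002, -1.0]]
contact_force: [-0.8, 0.4, 12.5]
finger_gap: 34.9
gripper_force: 30.0
```

drive_tool(
  moves=[
    {"grip":-1,"xyz":[0,0,0],"turn":[0,0,0]},
    {"grip":-1,"xyz":[0,0,0],"turn":[0,0,0]},
    {"grip":-1,"xyz":[0,0,0],"turn":[0,0,0]},
    {"grip":-1,"xyz":[0,0,0],"turn":[0,0,0]},
    {"grip":-1,"xyz":[0,0,0],"turn":[0,0,0]},
    {"grip":-1,"xyz":[0,0,0],"turn":[0,0,0]},
    {"grip":-1,"xyz":[0,0,0],"turn":[0,0,0]},
    {"grip":-1,"xyz":[0,0,0],"turn":[0,0,0]},
    {"grip":-1,"xyz":[0,0,0],"turn":[0,0,0]},
  ],
)

```text
time: 19.92
tcp_pos: [545.4, 166.3, 103.8]
orientation: [[-0.172, 0.985, 0.002], [0.985, 0.172, 0.0], [0.0, 0.002, -1.0]]
contact_force: [-0.1, -0.0, 13.0]
finger_gap: 34.9
gripper_force: 30.0
```

```bash
python3 - <<'E'
from h import *
np.set_printoptions(precision=1,suppress=True)
g=cv2.cvtColor(cv2.imread('pics/w3.png'),cv2.COLOR_BGR2GRAY).astype(float)
c=np.array([324.,120.]);P=[]
for a in np.arange(0,2*np.pi,.05):
    r=np.arange(36,52,.25);x=c[0]+r*np.cos(a);y=c[1]+r*np.sin(a)
    s=cv2.remap(g.astype(np.float32),x.astype(np.float32)[None],y.astype(np.float32)[None],1)[0]
    d=s[4:]-s[:-4];k=d.argmin()
    if d[k]<-25: P.append((x[k+2],y[k+2]))
P=np.array(P,np.float32);e=cv2.fitEllipse(P);print(len(P),e)
# compare with projected rim circles: current camera minus tool shift
o=m.get_obs();sh=np.array([556.9,88.95,189.26])-o['tcp_pos'];print(o['contact_force'],o['time'])
for z in(112,114,116,118,120,122):
    th=np.arange(0,6.28,.1)
    Q=np.array([proj('wrist',np.array([545.4+30*np.cos(t),165.7+30*np.sin(t),z])-sh) for t in th],np.float32)
    print(z,cv2.fitEllipse(Q))
E
```

```text
110 ((323.508544921875, 119.33795166015625), (88.71597290039062, 91.68488311767578), 2.2194364070892334)
[-0.1 -0.  13. ] 19.925
112 ((323.3516845703125, 120.14581298828125), (86.9530029296875, 90.19844818115234), 1.0896596908569336)
114 ((323.37530517578125, 120.022216796875), (87.5503158569336, 90.82380676269531), 1.097713828086853)
116 ((323.3992614746094, 119.89680480957031), (88.15587615966797, 91.45790100097656), 1.1059544086456299)
118 ((323.4235534667969, 119.76953887939453), (88.76990509033203, 92.10092163085938), 1.1141449213027954)
120 ((323.44818115234375, 119.64037322998047), (89.39252471923828, 92.7530517578125), 1.122468113899231)
122 ((323.47314453125, 119.50926208496094), (90.02397155761719, 93.41448211669922), 1.1309398412704468)
```

```bash
python3 - <<'E'
from h import *
from scipy.optimize import least_squares
np.set_printoptions(precision=2,suppress=True)
g=cv2.cvtColor(cv2.imread('pics/w3.png'),cv2.COLOR_BGR2GRAY).astype(np.float32)
o=m.get_obs();sh=np.array([556.9,88.95,189.26])-o['tcp_pos'];T=np.array([556.9,88.95,189.26])
i=m.camera_info('wrist');f=240/np.tan(np.radians(i['vfov'])/2);Pm=np.array(i['pose']);C=Pm[:3,3]+sh
def pj(p):
    q=(p-C)@Pm[:3,:3];return np.c_[i['cx']+f*q[:,0]/q[:,2],i['cy']+f*q[:,1]/q[:,2]]
def edges(c,r0,r1,angs,sgn=1):
    P=[]
    for a in angs:
        r=np.arange(r0,r1,.25);x=(c[0]+r*np.cos(a)).astype(np.float32);y=(c[1]+r*np.sin(a)).astype(np.float32)
        s=cv2.remap(g,x[None],y[None],1)[0];d=sgn*(s[4:]-s[:-4]);k=d.argmax()
        if d[k]>18:P.append((x[k+2],y[k+2]))
    return np.array(P)
def fit(P,R,z0,c0):
    th=np.linspace(0,2*np.pi,721)
    def res(q):
        Q=pj(np.c_[q[0]+R*np.cos(th),q[1]+R*np.sin(th),np.full(721,q[2])])
        return np.sqrt(((P[:,None]-Q[None])**2).sum(2)).min(1)*np.sign(np.linalg.norm(P-Q.mean(0),axis=1)-np.linalg.norm(Q[((P[:,None]-Q[None])**2).sum(2).argmin(1)]-Q.mean(0),axis=1))
    s=least_squares(res,[*c0,z0],loss='soft_l1',x_scale=[1,1,1],diff_step=1e-3);r=res(s.x);return s.x,np.std(r),len(P)
print('rim',fit(edges((323.5,119.5),36,52,np.arange(0,6.28,.05),-1),30,118,(545.4,165.7)))
A=np.radians(np.arange(-165,-15,3))
for sg in(1,-1): 
    P=edges((321,275),56,72,A,sg); 
    if len(P)>8: print('collar',sg,fit(P,32,T[2]+22.7,T[:2]),'expect',T[:2],T[2]+22.7)
E
```

```text
rim (array([545.41, 166.05, 116.83]), np.float64(0.35563821242254057), 121)
collar 1 (array([556.99,  89.78, 211.75]), np.float64(0.3584416914261388), 9) expect [556.9   88.95] 211.95999999999998
collar -1 (array([558.63,  73.62,  96.19]), np.float64(2.4797033384931852), 18) expect [556.9   88.95] 211.95999999999998
```

drive_tool(
  moves=[
    {"grip":-1,"xyz":[0,0.002,0],"turn":[-0.25,-0.043,0]},
    {"grip":-1,"xyz":[0,0.002,0],"turn":[-0.25,-0.043,0]},
    {"grip":-1,"xyz":[0,0,0],"turn":[0,0,0]},
  ],
)

```text
time: 20.3
tcp_pos: [545.3, 166.8, 103.7]
orientation: [[-0.172, 0.985, 0.009], [0.984, 0.173, -0.044], [-0.045, 0.002, -0.999]]
contact_force: [-0.8, 0.8, 11.9]
finger_gap: 35.0
gripper_force: 30.0
```

drive_tool(
  moves=[
    {"grip":-1,"xyz":[0,-0.002,0],"turn":[0.25,0.043,0]},
    {"grip":-1,"xyz":[0,-0.002,0],"turn":[0.25,0.043,0]},
    {"grip":-1,"xyz":[0,-0.002,0],"turn":[0.25,0.043,0]},
    {"grip":-1,"xyz":[0,-0.002,0],"turn":[0.25,0.043,0]},
    {"grip":-1,"xyz":[0,0,0],"turn":[0,0,0]},
  ],
)

```text
time: 20.92
tcp_pos: [545.5, 165.9, 103.8]
orientation: [[-0.172, 0.985, -0.005], [0.984, 0.172, 0.044], [0.045, 0.002, -0.999]]
contact_force: [-0.4, -0.8, 13.2]
finger_gap: 34.5
gripper_force: 30.0
```

drive_tool(
  moves=[
    {"grip":-1,"xyz":[0,0.002,0],"turn":[-0.25,-0.043,0]},
    {"grip":-1,"xyz":[0,0.002,0],"turn":[-0.25,-0.043,0]},
    {"grip":-1,"xyz":[0,0,0],"turn":[0,0,0]},
  ],
)

```text
time: 21.3
tcp_pos: [545.3, 166.5, 103.8]
orientation: [[-0.173, 0.985, 0.002], [0.985, 0.173, -0.0], [-0.0, 0.002, -1.0]]
contact_force: [0.4, -0.2, 11.7]
finger_gap: 34.5
gripper_force: 30.0
```

drive_tool(
  moves=[
    {"grip":-1,"xyz":[0,0.002,0],"turn":[-0.3,-0.052,0]},
    {"grip":-1,"xyz":[0,0.002,0],"turn":[-0.3,-0.052,0]},
    {"grip":-1,"xyz":[0,0.002,0],"turn":[-0.3,-0.052,0]},
    {"grip":-1,"xyz":[0,0.002,0],"turn":[-0.3,-0.052,0]},
    {"grip":-1,"xyz":[0,0.002,0],"turn":[-0.3,-0.052,0]},
    {"grip":-1,"xyz":[0,0.002,0],"turn":[-0.3,-0.052,0]},
  ],
)

```text
time: 22.05
tcp_pos: [545.1, 167.1, 103.6]
orientation: [[-0.17, 0.985, 0.029], [0.972, 0.172, -0.157], [-0.16, 0.001, -0.987]]
contact_force: [-0.2, -0.6, 10.6]
finger_gap: 34.6
gripper_force: 30.0
```

```bash
python3 - <<'E'
from h import *
o=m.get_obs();print(o['ft_torque'],o['contact_force'],o['tcp_pos'],np.arcsin(np.linalg.norm(o['orientation'][:2,2])))
E
```

```text
[-0.24967959  0.07215218 -0.01156448] [-0.22993752 -0.62057994 10.55083632] [545.13002017 167.05388009 103.55020649] 0.16033933122588484
```

drive_tool(
  moves=[
    {"grip":-1,"xyz":[0,0.004,0],"turn":[-0.3,-0.052,0]},
    {"grip":-1,"xyz":[-0.001,0.008,0],"turn":[-0.3,-0.052,0]},
    {"grip":-1,"xyz":[-0.001,0.008,0],"turn":[0,0,0]},
    {"grip":-1,"xyz":[0,0,0],"turn":[0,0,0]},
  ],
)

```text
time: 22.55
tcp_pos: [545.2, 167.2, 103.9]
orientation: [[-0.168, 0.985, 0.038], [0.963, 0.172, -0.209], [-0.213, 0.001, -0.977]]
contact_force: [-0.5, -7.1, 13.7]
finger_gap: 34.7
gripper_force: 30.0
```

```bash
python3 - <<'E'
from h import *
o=m.get_obs();R=np.array(o['orientation']);print(o['ft_torque'],o['contact_force'],o['tcp_pos'],np.arcsin(np.linalg.norm(R[:2,2])),'ball',o['tcp_pos']-54.7*R[:,2])
E
```

```text
[-1.70959113e+00 -1.33845572e-04 -7.99021513e-02] [-0.45832055 -7.08950267 13.71204813] [545.22830873 167.23160839 103.89942407] 0.2144925288324341 ball [543.16540716 178.69038216 157.34594819]
```

drive_tool(
  moves=[
    {"grip":-1,"xyz":[0,0,0],"turn":[0,0,0]},
    {"grip":-1,"xyz":[0.001,-0.01,0],"turn":[0.3,0.052,0]},
    {"grip":-1,"xyz":[0.001,-0.006,0],"turn":[0.3,0.052,0]},
    {"grip":-1,"xyz":[0,-0.004,0],"turn":[0.3,0.052,0]},
    {"grip":-1,"xyz":[0,-0.003,0],"turn":[0.3,0.052,0]},
    {"grip":-1,"xyz":[0,-0.003,0],"turn":[0.3,0.052,0]},
    {"grip":-1,"xyz":[0,-0.002,0],"turn":[0.3,0.052,0]},
    {"grip":-1,"xyz":[0,-0.002,0],"turn":[0.3,0.052,0]},
    {"grip":-1,"xyz":[0,-0.002,0],"turn":[0.3,0.052,0]},
    {"grip":-1,"xyz":[0,0,0],"turn":[0,0,0]},
  ],
)

```text
time: 23.8
tcp_pos: [545.5, 166.1, 103.8]
orientation: [[-0.172, 0.985, 0.002], [0.985, 0.172, 0.001], [0.001, 0.002, -1.0]]
contact_force: [-0.6, -0.5, 12.4]
finger_gap: 34.8
gripper_force: 30.0
```

drive_tool(
  moves=[
    {"grip":-1,"xyz":[0,-0.002,0],"turn":[0.3,0.052,0]},
    {"grip":-1,"xyz":[0,-0.002,0],"turn":[0.3,0.052,0]},
    {"grip":-1,"xyz":[0,-0.002,0],"turn":[0.3,0.052,0]},
    {"grip":-1,"xyz":[0,-0.002,0],"turn":[0.3,0.052,0]},
    {"grip":-1,"xyz":[0,-0.002,0],"turn":[0.3,0.052,0]},
    {"grip":-1,"xyz":[0,-0.002,0],"turn":[0.3,0.052,0]},
  ],
)

```text
time: 24.55
tcp_pos: [545.6, 165.6, 103.9]
orientation: [[-0.17, 0.985, -0.025], [0.972, 0.172, 0.158], [0.16, 0.003, -0.987]]
contact_force: [1.3, -0.4, 11.3]
finger_gap: 34.7
gripper_force: 30.0
```

drive_tool(
  moves=[
    {"grip":-1,"xyz":[0,-0.004,0],"turn":[0.3,0.052,0]},
    {"grip":-1,"xyz":[0.001,-0.008,0],"turn":[0.3,0.052,0]},
    {"grip":-1,"xyz":[0.001,-0.008,0],"turn":[0,0,0]},
    {"grip":-1,"xyz":[0,0,0],"turn":[0,0,0]},
  ],
)

```text
time: 25.05
tcp_pos: [545.7, 165.0, 103.9]
orientation: [[-0.169, 0.985, -0.034], [0.963, 0.172, 0.21], [0.212, 0.003, -0.977]]
contact_force: [1.5, 3.1, 11.5]
finger_gap: 34.7
gripper_force: 30.0
```

```bash
python3 - <<'E'
from h import *
o=m.get_obs();R=np.array(o['orientation']);print(o['ft_torque'],o['contact_force'],o['tcp_pos'],np.arcsin(np.linalg.norm(R[:2,2])),'ball',o['tcp_pos']-54.7*R[:,2])
E
```

```text
[ 0.90259327 -0.12540795 -0.09534685] [ 1.53900291  3.11273283 11.47307571] [545.67362344 164.99151031 103.87613066] 0.21391022108955915 ball [547.50906818 153.52563    157.32942553]
```

drive_tool(
  moves=[
    {"grip":-1,"xyz":[0.002,-0.01,0],"turn":[0,0,0]},
    {"grip":-1,"xyz":[0.001,-0.006,0],"turn":[0,0,0]},
    {"grip":-1,"xyz":[0,0,0],"turn":[0,0,0]},
  ],
)

```text
time: 25.42
tcp_pos: [545.7, 164.2, 103.8]
orientation: [[-0.169, 0.985, -0.034], [0.962, 0.172, 0.21], [0.212, 0.003, -0.977]]
contact_force: [0.5, 4.4, 11.8]
finger_gap: 35.3
gripper_force: 30.0
```

```bash
python3 - <<'E'
from h import *
o=m.get_obs();R=np.array(o['orientation']);print(o['ft_torque'],o['contact_force'],o['tcp_pos'],'ball',o['tcp_pos']-54.7*R[:,2])
E
```

```text
[ 1.04200998 -0.0992374  -0.05073404] [ 0.50539411  4.36698754 11.78788753] [545.69593701 164.21408779 103.7953131 ] ball [547.54905318 152.74560875 157.24744074]
```

drive_tool(
  moves=[
    {"grip":-1,"xyz":[0,0,0],"turn":[0,0,0]},
    {"grip":-1,"xyz":[-0.002,0.014,0],"turn":[-0.3,-0.052,0]},
    {"grip":-1,"xyz":[-0.002,0.012,0],"turn":[-0.3,-0.052,0]},
    {"grip":-1,"xyz":[-0.001,0.006,0],"turn":[-0.3,-0.052,0]},
    {"grip":-1,"xyz":[0,0.004,0],"turn":[-0.3,-0.052,0]},
    {"grip":-1,"xyz":[0,0.003,0],"turn":[-0.3,-0.052,0]},
    {"grip":-1,"xyz":[0,0.003,0],"turn":[-0.3,-0.052,0]},
    {"grip":-1,"xyz":[0,0.003,0],"turn":[-0.3,-0.052,0]},
    {"grip":-1,"xyz":[0,0.003,0],"turn":[-0.3,-0.052,0]},
    {"grip":-1,"xyz":[0,0,0],"turn":[0,0,0]},
    {"grip":-1,"xyz":[0,0,0],"turn":[0,0,0]},
  ],
)

```text
time: 26.8
tcp_pos: [545.3, 166.5, 103.8]
orientation: [[-0.172, 0.985, 0.002], [0.985, 0.172, 0.001], [0.0, 0.002, -1.0]]
contact_force: [-2.0, 0.0, 13.0]
finger_gap: 34.3
gripper_force: 30.0
```

```bash
python3 - <<'E'
from h import *
np.set_printoptions(precision=2,suppress=True)
o=m.get_obs();R=np.array(o['orientation']);print(o['ft_torque'],o['contact_force'],o['tcp_pos'],o['time'])
t=np.array(o['tcp_pos']);T=np.array([545.3,166.2,t[2]])
a=m.capture('wrist');b=m.capture('scene');cv2.imwrite('pics/w5.png',a[:,:,::-1])
cv2.imwrite('pics/s5.png',b[:,:,::-1])
print('ball',proj('wrist',t+[0,0,54.7]),'collar front',proj('wrist',t+[0,0,22.7]+32*np.array([-.172,.985,0])))
# collar front-edge row along column of the ball
c=int(round(proj('wrist',t)[0]));col=a[:,c-12:c+13].mean((1,2));d=np.diff(col);k=np.argsort(-abs(d))[:12];print(c,[(int(i),round(d[i],1)) for i in sorted(k)])
E
```

```text
[-0.02  0.21 -0.08] [-2.01  0.01 13.05] [545.25 166.49 103.77] 26.8
ball (np.float64(321.0276305786882), np.float64(299.5696398971308)) collar front (np.float64(320.9261302841761), np.float64(211.7291149694472))
321 [(127, np.float64(-31.1)), (213, np.float64(28.2)), (257, np.float64(-33.5)), (258, np.float64(-34.3)), (341, np.float64(27.7)), (342, np.float64(44.4)), (343, np.float64(31.1)), (352, np.float64(-36.2)), (353, np.float64(-34.2)), (397, np.float64(32.7)), (398, np.float64(35.5)), (448, np.float64(-30.0))]
```

drive_tool(
  moves=[
    {"grip":-1,"xyz":[-0.002,0,-0.0],"turn":[0,0,0]},
    {"grip":-1,"xyz":[0,0,0.012],"turn":[0,0,0]},
    {"grip":-1,"xyz":[0,0,0.01],"turn":[0,0,0]},
    {"grip":-1,"xyz":[0,0,0],"turn":[0,0,0]},
  ],
)

```text
time: 27.4
tcp_pos: [544.7, 166.2, 103.9]
orientation: [[-0.172, 0.985, 0.0], [0.985, 0.172, 0.0], [0.0, 0.0, -1.0]]
contact_force: [2.6, 0.4, 4.1]
finger_gap: 34.7
gripper_force: 30.0
```

drive_tool(
  moves=[
    {"grip":-1,"xyz":[0.005,0,0.006],"turn":[0,0,0]},
    {"grip":-1,"xyz":[0,0,0],"turn":[0,0,0]},
  ],
)

```text
time: 27.65
tcp_pos: [544.7, 166.2, 103.9]
orientation: [[-0.172, 0.985, -0.001], [0.985, 0.172, -0.0], [-0.0, -0.001, -1.0]]
contact_force: [2.2, 0.4, 1.1]
finger_gap: 34.9
gripper_force: 30.0
```

drive_tool(
  moves=[
    {"grip":0.3,"xyz":[0,0,0],"turn":[0,0,0]},
    {"grip":0.3,"xyz":[0,0,0],"turn":[0,0,0]},
    {"grip":0.3,"xyz":[0,0,0],"turn":[0,0,0]},
    {"grip":0.3,"xyz":[0,0,0],"turn":[0,0,0]},
    {"grip":0.3,"xyz":[0,0,0],"turn":[0,0,0]},
    {"grip":0.3,"xyz":[0,0,0],"turn":[0,0,0]},
    {"grip":0.3,"xyz":[0,0,0.1],"turn":[0,0,0]},
    {"grip":0.3,"xyz":[0,0,0.2],"turn":[0,0,0]},
    {"grip":0.3,"xyz":[0,0,0.3],"turn":[0,0,0]},
    {"grip":0.3,"xyz":[0,0,0.4],"turn":[0,0,0]},
    {"grip":0.3,"xyz":[0,-0.4,0.4],"turn":[0,0,0]},
    {"grip":0.3,"xyz":[0,-0.4,0],"turn":[0,0,0]},
    {"grip":0.3,"xyz":[0,-0.4,0],"turn":[0,0,0]},
    {"grip":0.3,"xyz":[0,0,0],"turn":[0,0,0]},
    {"grip":0.3,"xyz":[0,0,0],"turn":[0,0,0]},
  ],
)

```text
time: 29.52
tcp_pos: [545.0, 94.7, 188.8]
orientation: [[-0.172, 0.985, 0.001], [0.985, 0.172, 0.0], [0.0, 0.001, -1.0]]
contact_force: [-0.3, 0.3, -0.1]
finger_gap: 60.8
gripper_force: 0.0
```

```bash
python3 - <<'E'
from h import *
np.set_printoptions(precision=2,suppress=True)
o=m.get_obs();print(o['tcp_pos'],o['contact_force'],o['time'])
a=m.capture('wrist');cv2.imwrite('pics/w6.png',a[:,:,::-1]);b=m.capture('scene');cv2.imwrite('pics/s6.png',b[:,:,::-1])
for n,p in(('ball',(545.2,166.2,158.5)),('collar',(545.2,166.2,126.5))):print(n,proj('wrist',p),proj('scene',p))
s=b[225:325,350:460]
cv2.imwrite('pics/f.png',np.hstack([cv2.resize(a[0:240,200:440],(400,400)),cv2.resize(s[:100,5:105],(400,400),interpolation=cv2.INTER_CUBIC)])[:,:,::-1])
E
```

```text
[545.04  94.74 188.84] [-0.33  0.31 -0.13] 29.525
ball (np.float64(342.4275779599662), np.float64(131.48001369521535)) (np.float64(410.0019962294854), np.float64(253.74130947237913))
collar (np.float64(339.94288996317806), np.float64(132.11514694366912)) (np.float64(408.44422131834807), np.float64(266.6653785741704))
```

View pics/f.png

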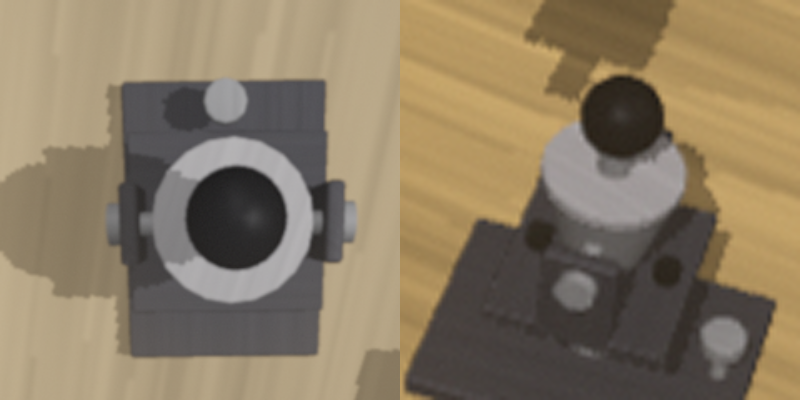

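```bash
python3 - <<'E'
from h import *
np.set_printoptions(precision=1,suppress=True)
g=cv2.cvtColor(cv2.imread('pics/w6.png'),cv2.COLOR_BGR2GRAY).astype(np.float32)
P=[]
for a in np.arange(0,2*np.pi,.05):
    r=np.arange(40,56,.25);x=(339.8+r*np.cos(a)).astype(np.float32);y=(132+r*np.sin(a)).astype(np.float32)
    s=cv2.remap(g,x[None],y[None],1)[0];d=s[4:]-s[:-4];k=d.argmin()
    if d[k]<-20:P.append((x[k+2],y[k+2]))
print(len(P),cv2.fitEllipse(np.array(P,np.float32)))
th=np.arange(0,6.28,.1)
for z in(118,120,122,124,126,128): print(z,cv2.fitEllipse(np.array([proj('wrist',(545.2+32*np.cos(t),166.2+32*np.sin(t),z)) for t in th],np.float32)))
E
```

```text
121 ((339.2564392089844, 131.39450073242188), (97.412841796875, 99.25397491455078), 13.230307579040527)
118 ((339.3882141113281, 130.97067260742188), (94.2948226928711, 97.39643096923828), 9.435870170593262)
120 ((339.5189208984375, 130.91920471191406), (94.95301055908203, 98.08067321777344), 9.490694999694824)
122 ((339.6514892578125, 130.8668975830078), (95.62044525146484, 98.77461242675781), 9.54634952545166)
124 ((339.7859191894531, 130.81370544433594), (96.29732513427734, 99.47845458984375), 9.60252857208252)
126 ((339.9222717285156, 130.75961303710938), (96.98387145996094, 100.1924057006836), 9.659348487854004)
128 ((340.06060791015625, 130.70462036132812), (97.68024444580078, 100.91670227050781), 9.716706275939941)
```

```bash
python3 -c "
from workcell import manip as m
print(m.hand_in())"
```

```text
the job is handed in; nothing more can be done
None
```

I put the larger cone in the cup, pressed it at about 13 N for over a second, rocked it to both stops, brought it back upright, let go and handed in at about 30 s. It held one height through the press and both rocks, but camera estimates of the rim ran 2–3 mm low, so "fully home" rests on force and feel. My first grasp closed just above the ball without moving the cone, and I viewed 11 pictures against the limit of 10.

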